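# Weigh out the grinding balls and put the cup away

### The job

Pour all seven steel grinding balls out of the blue cup into the steel bowl on the balance, keeping the bowl standing on the balance's pan. Then stand the empty blue cup upright, flat on the floor of the blue bay of the cup rack. Leave the other cups, the beaker, the weight and the bottle standing where they are.

Things in the scene. Friction and masses are not known exactly. Their poses are not given: they have to be found in the camera images.
- cup_blue: the blue plastic cup that holds the balls at the start: open, round, tapered, 52 mm across at the foot, 64 mm across at the rim, 95 mm tall, wall 3 mm, bottom 5 mm thick, 70 g empty; origin at the centre of its underside, z up its axis to the mouth
- cup_blue_rim (a point): centre of the blue cup's mouth, 95 mm above its origin
- bowl: round stainless bowl standing loose on the balance's pan: 156 mm across the rim, 90 mm across the foot, 60 mm tall, wall 3 mm, 0.4 kg; origin at the centre of its underside, z up
- balance: white laboratory balance, 260 mm deep (x), 200 mm wide (y), fixed to the bench; its top is 56 mm up (62 mm at the key panel on its -x side), its round steel pan (128 mm across) has its top 70 mm up, centred 35 mm along the balance's +x from its origin; origin at the centre of its underside
- bay_blue: blue-edged, blue-floored bay of the cup rack, where the blue cup belongs: square shallow tray 100 x 100 mm, walls 6 mm thick and 22 mm tall, floor 6 mm thick, open above, fixed; origin at the centre of its underside (12 mm above the bench), x and y along its walls. The three bays stand in a row along x on a 360 x 125 mm aluminium plinth, 110 mm apart; which colour is where varies
- bay_red: like bay_blue, but red; empty
- bay_yellow: like bay_blue, but yellow; the yellow cup stands in it
- cup_red: bystander: empty red cup, the same size as the blue one (64 mm across the rim, 52 mm across the foot, 95 mm tall), on the bench near the blue cup; origin at the centre of its underside
- cup_yellow: bystander: empty yellow cup, the same size as the blue one (64 mm across the rim, 52 mm across the foot, 95 mm tall), in the yellow bay; origin at the centre of its underside
- beaker: bystander: empty straight glass beaker, 68 mm across, 105 mm tall, on the bench near the blue cup; origin at the centre of its underside
- weight: bystander: brass calibration weight, 54 mm across, 57 mm tall, on the bench near the blue cup; origin at the centre of its underside
- bottle: bystander: white bottle, 72 mm across, 190 mm tall, towards the back of the bench; origin at the centre of its underside
- ball0: dark steel grinding ball, 20 mm across, 33 g; origin at its centre
- ball1: dark steel grinding ball, 20 mm across, 33 g; origin at its centre
- ball2: dark steel grinding ball, 20 mm across, 33 g; origin at its centre
- ball3: dark steel grinding ball, 20 mm across, 33 g; origin at its centre
- ball4: dark steel grinding ball, 20 mm across, 33 g; origin at its centre
- ball5: dark steel grinding ball, 20 mm across, 33 g; origin at its centre
- ball6: dark steel grinding ball, 20 mm across, 33 g; origin at its centre
Mind the look-alikes: they are no part of the job. Of the things that look like the cup_blue, take the one that is nearest to the robot's base at the start.

How it is judged:
By the outcome, as a careful person would: the job done as asked, in the order asked, and still so for the second after the job is handed in, with the robot touching nothing.
It also fails if it takes over 62 s, if anything falls off the work surface, if the arm or the gripper's body presses on something with over 40 N, if the wrist force passes 120 N, or if a joint passes its speed limit or range.

### The arm

A 7-joint arm with a two-finger parallel gripper is mounted at the origin on the work surface. World frame = base frame: x ahead of the robot, y to its left, z up, the work surface at z = 0. Lengths are in m, angles in rad, forces in N, time in s.
With the tool pointing down it reaches from about 0.4 to 0.85 m from the base axis. Payload 10.4 kg.
Tool frame: the origin (TCP) lies between the finger pads; the fingertips stand 19 mm ahead of it and the grasp point (between the pads) is the TCP (manip.tips_ahead is the distance from the TCP to the fingertips, in m); z points along the fingers, y is the line along which they close (so a half turn about z gives the same grasp; the last joint's range is limited). The gripper opens to 85 mm and grips with 20 to 120 N. Pads are 22 mm wide; open, the fingers measure 114 mm over their backs; the gripper's body (76 mm by 85 mm) begins 54 mm behind the grasp point. The pads swing forward as they close: fully open they stand 13 mm farther back than shut.
Start: joints at [-1.34, 0.332, -0.065, 1.46, 0.022, 1.35, -0.088], TCP at [0.157, 0.605, 0.25] pointing down, gripper open.
Joint ranges: [-2.6, 2.6], [-0.5, 2.12], [-1.47, 1.34], [0.16, 2.42], [-1.27, 4.41], [0.06, 2.06], [-2.6, 2.6]. Speed limits (rad/s): [2.22, 2.22, 2.79, 2.79, 3.14, 3.14, 3.14].

### API

Orientations are given as a unit quaternion [x, y, z, w].
In Python, from workcell import manip, viewer gives the robot as it stands.
- The arm moves only by the tool arm_command, never from a script. Its argument "series" is text: rows parted by semicolons, each of 5 numbers parted by spaces: the closure, from 0 (fully open) to 1 (shut), then the shift along the tool's x, y, z normalised to -1 to 1, where 1 is 0.4 m, then the turn about the tool's z normalised to -1 to 1, where 1 is 180 degrees. In form: jaw tx ty tz spin; .... A call has exactly 10 rows; each row shifts and turns the commanded pose from where the row before left it, along the tool's axes as they then stand; what a row does not reach is not made up. A row lasts 1/8 s, in which the tool goes at most 62.5 mm and 10.7 degrees, less where a joint would pass 70% of its speed; a pose out of reach is approached as far as the arm can. A call with a number of a shift or a turn outside -1 to 1 is refused whole. A call with a gripper value outside its range is refused whole. The fingers move at their own pace and stop on an object; "newtons" is the grip in N (left out, the last holds). Time passes only in rows, so rows that do not move let the fingers close, or fill a call up. It gives the time, the measured TCP pose, the force, the opening and the grip force at its end, in the units of the state.
- manip.get_obs(): the state, without advancing time (a new reading comes with each control period).
- viewer.camera(name): name is "scene" or "top" or "wrist"; returns a dict with "pixels" (400x640x3 uint8, red, green, blue), "intrinsics" (3x3 intrinsics, pixels), "extrinsics" (4x4, takes a point from world to camera coordinates). Camera axes: x right, y up, looking along -z (the intrinsics and any distortion apply to the point x, -y, -z); pixel columns grow to the right and rows downward; lengths in m; the calibration is good to about 2 mm. The wrist camera is an equidistant fisheye: a pixel r from the principal point sees the ray r / f radians off the axis. A picture is of the moment at which its call begins. There is no depth.
- manip.hand_in(): hands the job in; it is judged then, once.
The state is a dict: "clock": time; "joint_pos": joint angles; "joint_velocities": joint speeds; "tau": joint torques, N m; "position": TCP position; "ee_rot": TCP orientation; "ft_force": force on the tool from outside, world axes, zero at the start; "torque": the same for the moment, N m; "grip_width": opening from 0.0 (shut) to 1.0 (fully open); "grasp_force": force on a finger pad.
Only numpy, scipy, OpenCV 4.12 (cv2) and the standard library are available. Lean on these libraries where they do the work, as an engineer would, in place of code of your own. Each camera call takes 0.05 s, during which the arm holds its last target. There are 200 camera calls.

## Working session

There is one attempt and no reset: what is moved stays moved. The work goes in short steps, Python scripts to look and compute and a tool call to move; the robot and the scene stay as the last step left them, time stands still between calls to the robot, and variables do not carry over. Pictures are saved under pics/ and viewed, at most 10 in all, crops included, and the job is handed in when it is done.

Besides the shell and the picture viewer there is one more tool, called after ">>>" by a JSON object that holds its "api" and its "payload". arm_command: Moves the arm, as the interface text tells. Scaled input: -1 to 1 covers 0.4 m each way for a shift and 180 degrees each way for a turn. Its arguments: {"type":"object","properties":{"series":{"type":"string"},"newtons":{"type":"number"}},"required":["series"]}

```bash
mkdir -p pics; ls
python3 - <<'E'
from workcell import manip, viewer
import cv2,pickle
d={}
for n in("scene","top","wrist"):
    c=viewer.camera(n);d[n]=c
    cv2.imwrite(f"pics/{n}0.png",c["pixels"][:,:,::-1]);print(n,c["intrinsics"],c["extrinsics"])
pickle.dump(d,open("c0.pkl","wb"))
print(manip.get_obs())
E
```

```text
pics
scene [[396.87790613   0.         318.4752613 ]
 [  0.         396.87790613 197.4403344 ]
 [  0.           0.           1.        ]] [[-7.79515427e-02  9.96957143e-01  1.10276109e-04  3.37768419e-02]
 [-5.39696439e-01 -4.22915771e-02  8.40796751e-01  2.12883324e-01]
 [ 8.38242990e-01  6.54818882e-02  5.41350914e-01 -1.48135007e+00]
 [ 0.00000000e+00  0.00000000e+00  0.00000000e+00  1.00000000e+00]]
top [[465.9623479    0.         326.7136541 ]
 [  0.         465.9623479  196.37445911]
 [  0.           0.           1.        ]] [[ 0.00883392 -0.99987468  0.01313734 -0.01494342]
 [ 0.99544996  0.01003981  0.09475541 -0.55744375]
 [-0.09487543  0.0122405   0.9954139  -1.0448024 ]
 [ 0.          0.          0.          1.        ]]
wrist [[309.70691629   0.         315.20697168]
 [  0.         309.70691629 198.01686438]
 [  0.           0.           1.        ]] [[ 0.25156891  0.96783775 -0.00178167 -0.62404591]
 [-0.93330979  0.24210594 -0.26517456  0.03480354]
 [-0.25621459  0.06837253  0.96419878 -0.3784947 ]
 [ 0.          0.          0.          1.        ]]
{'clock': 0.15, 'joint_pos': array([-1.33963488,  0.33273454, -0.06472892,  1.46072938,  0.02160976,
        1.34991804, -0.08849209]), 'joint_velocities': array([ 0.00045453, -0.0002164 , -0.00045757, -0.00237609,  0.00055054,
        0.00106966, -0.00206514]), 'tau': array([ 7.79343573e-04, -6.25824881e+01,  4.92699724e-02, -3.91850460e+01,
        1.63466163e-02,  7.70639424e-03,  3.52795519e-05]), 'position': array([0.1568239 , 0.60473401, 0.24970296]), 'ee_rot': array([ 1.26513801e-01,  9.91964697e-01, -5.44780406e-04, -4.57508916e-05]), 'ft_force': array([ 0.0846417, -1.1821689, -0.4444921]), 'torque': array([-0.04571499,  0.02500013,  0.042689  ]), 'grasp_force': 0.0, 'grip_width': 0.9973628515672776}
```

View pics/scene0.png

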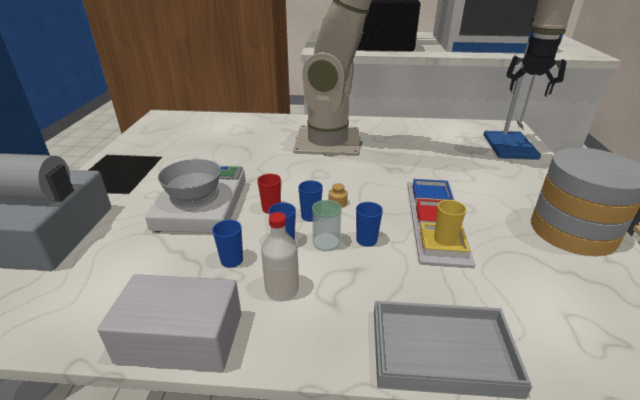

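View pics/top0.png

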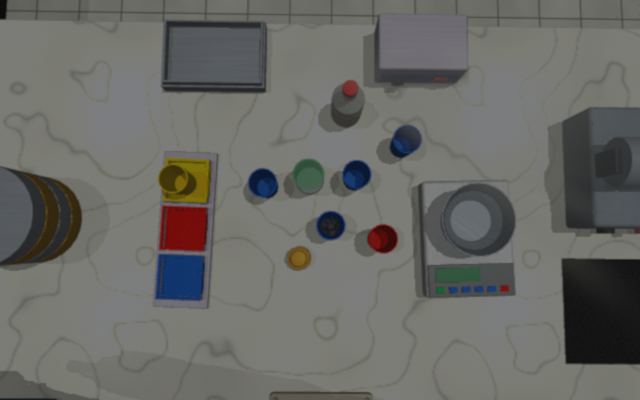

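The scene shows the robot at the top, the balance and bowl at (195,190), and the rack at right (440,225), with the bays blue, red and yellow from near to far from the robot.

In the top view there are four blue cups: (331,225), (357,175), (263,183) and (405,141). The one at (331,225) is nearest to the base (bottom centre) and has dark balls in it. I'll confirm it in a crop and locate everything.

```bash
cat > h.py <<'E'
import numpy as np,cv2,pickle
def back(c,u,v,z):
    K,E=c["intrinsics"],c["extrinsics"];R,t=E[:3,:3],E[:3,3]
    d=np.linalg.inv(K)@[u,v,1];d=R.T@(d*[1,-1,-1]);o=-R.T@t
    return o+d*(z-o[2])/d[2]
E
python3 - <<'E'
from h import *
d=pickle.load(open("c0.pkl","rb"));c=d["top"]
for n,u,v,z in[("blue",331,225,.095),("b2",357,175,.095),("b3",263,183,.095),("b4",405,141,.095),("red",382,238,.095),("beaker",308,176,.105),("weight",299,258,.057),("bottlecap",350,88,.19),("bowl",478,219,.13),("bayB",180,277,.018),("bayR",184,229,.018),("bayY",187,181,.018),("bayB a",203,300,.034),("bayB b",206,255,.034),("bal a",427,297,.062),("bal b",514,295,.062)]:
    print(n,back(c,u,v,z).round(3))
p=c["pixels"][120:310,240:440,::-1];q=c["pixels"][150:310,150:250,::-1]
a=cv2.resize(p,None,fx=3,fy=3,interpolation=2)
cv2.imwrite("pics/crop1.png",a)
E
```

```text
blue [ 0.49  -0.019  0.095]
b2 [ 0.598 -0.074  0.095]
b3 [0.579 0.129 0.095]
b4 [ 0.674 -0.179  0.095]
red [ 0.463 -0.128  0.095]
beaker [0.593 0.032 0.105]
weight [0.418 0.051 0.057]
bottlecap [ 0.759 -0.052  0.19 ]
bowl [ 0.504 -0.323  0.13 ]
bayB [0.371 0.322 0.018]
bayR [0.48  0.317 0.018]
bayY [0.591 0.314 0.018]
bayB a [0.322 0.264 0.034]
bayB b [0.422 0.261 0.034]
bal a [ 0.336 -0.23   0.062]
bal b [ 0.341 -0.421  0.062]
```

View pics/crop1.png

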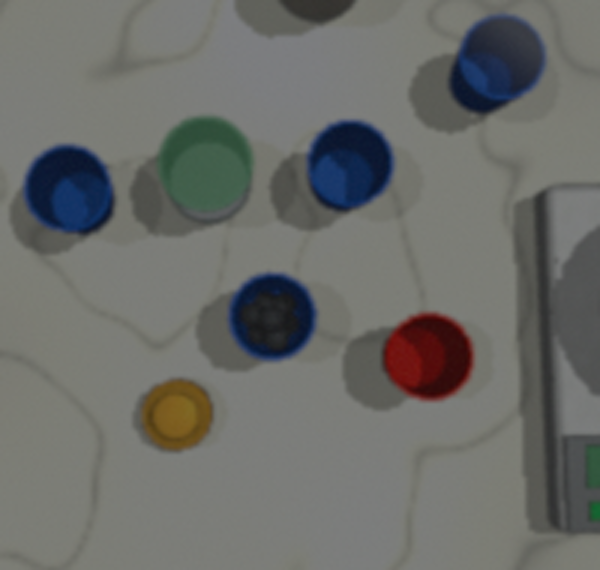

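>>> {"api": "arm_command", "payload": {"series": "0 0 0 -0.15 0;0 0 0 -0.15 0;0 0 0 -0.15 0;0 0 0 -0.15 0;0 0 0 -0.15 0;0 0 0 -0.15 0;0 0 0 -0.15 0;0 0 0 -0.15 0;0 0 0 -0.15 0;0 0 0 -0.15 0", "newtons": 30}}

```text
clock: 1.4
position: [0.1415, 0.539, 0.6802]
ee_rot: [0.127, 0.988, 0.091, 0.01]
ft_force: [-0.2, -0.1, -0.2]
grip_width: 1.001
grasp_force: 0.0
```

The crop shows dark balls in the blue cup at crop (272,316), which is top (331,225), so that is the target. The upward move also tilted the tool once it met a limit, so I'll check the joints.

```bash
cat > s.py <<'E'
from workcell import manip
from scipy.spatial.transform import Rotation as R
o=manip.get_obs();M=R.from_quat(o["ee_rot"]).as_matrix()
print(o["clock"],o["joint_pos"].round(3),o["position"].round(4));print("tool x,y,z in world\n",M.T.round(3))
E
python3 s.py
```

```text
1.4 [-1.673  0.262  0.458  0.659 -0.148  2.058 -0.007] [0.1415 0.539  0.6802]
tool x,y,z in world
 [[-0.967  0.254  0.003]
 [ 0.25   0.951  0.183]
 [ 0.044  0.177 -0.983]]
```

>>> {"api": "arm_command", "payload": {"series": "0 0 0 -0.15 0;0 0 0 -0.15 0;0 0 0 -0.15 0;0 0 0 -0.15 0;0 0 0 -0.15 0;0 0 0 -0.15 0;0 0 0 -0.15 0;0 0 0 -0.15 0;0 0 0 -0.15 0;0 0 0 -0.15 0"}}

```text
clock: 2.65
position: [0.1188, 0.4151, 0.8124]
ee_rot: [0.124, 0.966, 0.225, 0.021]
ft_force: [-0.2, 1.5, -0.3]
grip_width: 0.999
grasp_force: 0.0
```

```bash
python3 s.py
```

```text
2.65 [-1.452 -0.006  0.03   0.634  0.035  2.058 -0.083] [0.1188 0.4151 0.8124]
tool x,y,z in world
 [[-0.968  0.249  0.016]
 [ 0.23   0.868  0.44 ]
 [ 0.096  0.43  -0.898]]
```

```bash
cat > w.py <<'E'
import sys,numpy as np
from workcell import manip
from scipy.spatial.transform import Rotation as R
# usage: w.py x y z [x y z ...] waypoints -> tool-axis totals /0.4
o=manip.get_obs();M=R.from_quat(o["ee_rot"]).as_matrix();p=o["position"]
for q in np.array(sys.argv[1:],float).reshape(-1,3):
    d=q-p;print(q,"dist",np.linalg.norm(d).round(3),"rows>=",int(np.ceil(np.linalg.norm(d)/.0625)),"tool/0.4:",(M.T@d/.4).round(3));p=q
E
python3 w.py .45 .05 .68 .08 -.5 .68
```

```text
[0.45 0.05 0.68] dist 0.51 rows>= 9 tool/0.4: [-1.034 -0.747 -0.016]
[ 0.08 -0.5   0.68] dist 0.663 rows>= 11 tool/0.4: [ 0.553 -1.406 -0.68 ]
```

>>> {"api": "arm_command", "payload": {"series": "0 -0.103 -0.075 -0.002 0;0 -0.103 -0.075 -0.002 0;0 -0.103 -0.075 -0.002 0;0 -0.103 -0.075 -0.002 0;0 -0.103 -0.075 -0.002 0;0 -0.103 -0.075 -0.002 0;0 -0.103 -0.075 -0.002 0;0 -0.103 -0.075 -0.002 0;0 -0.103 -0.075 -0.002 0;0 -0.103 -0.075 -0.002 0"}}

```text
clock: 3.9
position: [0.4448, 0.0517, 0.6816]
ee_rot: [0.125, 0.966, 0.226, 0.02]
ft_force: [2.1, 0.2, -0.6]
grip_width: 1.002
grasp_force: 0.0
```

>>> {"api": "arm_command", "payload": {"series": "0 0.046 -0.117 -0.057 0;0 0.046 -0.117 -0.057 0;0 0.046 -0.117 -0.057 0;0 0.046 -0.117 -0.057 0;0 0.046 -0.117 -0.057 0;0 0.046 -0.117 -0.057 0;0 0.046 -0.117 -0.057 0;0 0.046 -0.117 -0.057 0;0 0.046 -0.117 -0.057 0;0 0.046 -0.117 -0.057 0"}}

```text
clock: 5.15
position: [0.25, -0.3136, 0.542]
ee_rot: [0.162, 0.966, 0.196, 0.035]
ft_force: [1.0, -1.8, 0.4]
grip_width: 1.0
grasp_force: 0.0
```

```bash
python3 s.py; python3 w.py .08 -.5 .68
```

```text
5.15 [-0.407 -0.194  1.243  1.325 -0.196  2.057  1.974] [ 0.25   -0.3136  0.542 ]
tool x,y,z in world
 [[-0.945  0.327 -0.004]
 [ 0.3    0.87   0.391]
 [ 0.132  0.368 -0.921]]
[ 0.08 -0.5   0.68] dist 0.288 rows>= 5 tool/0.4: [ 0.247 -0.398 -0.545]
```

```bash
python3 w.py .2 -.55 .45
```

```text
[ 0.2  -0.55  0.45] dist 0.259 rows>= 5 tool/0.4: [-0.074 -0.642 -0.022]
```

>>> {"api": "arm_command", "payload": {"series": "0 -0.01 -0.1 -0.004 0;0 -0.01 -0.1 -0.004 0;0 -0.01 -0.1 -0.004 0;0 -0.01 -0.1 -0.004 0;0 -0.01 -0.1 -0.004 0;0 -0.01 -0.1 -0.004 0;0 -0.01 -0.1 -0.004 0;0 0 0 0 0;0 0 0 0 0;0 0 0 0 0"}}

```text
clock: 6.4
position: [0.1461, -0.4228, 0.5025]
ee_rot: [0.158, 0.975, 0.154, 0.039]
ft_force: [-0.4, -0.2, -0.5]
grip_width: 1.001
grasp_force: 0.0
```

```bash
python3 s.py
```

```text
6.4 [-0.598 -0.499  1.339  1.295  0.201  2.058  2.023] [ 0.1461 -0.4228  0.5025]
tool x,y,z in world
 [[-0.947  0.32  -0.027]
 [ 0.296  0.902  0.313]
 [ 0.125  0.289 -0.949]]
```

```bash
python3 w.py .5 -.2 .4
```

```text
[ 0.5 -0.2  0.4] dist 0.431 rows>= 7 tool/0.4: [-0.653  0.684  0.515]
```

>>> {"api": "arm_command", "payload": {"series": "0 -0.082 0.086 0.065 0;0 -0.082 0.086 0.065 0;0 -0.082 0.086 0.065 0;0 -0.082 0.086 0.065 0;0 -0.082 0.086 0.065 0;0 -0.082 0.086 0.065 0;0 -0.082 0.086 0.065 0;0 -0.082 0.086 0.065 0;0 0 0 0 0;0 0 0 0 0"}}

```text
clock: 7.65
position: [0.4806, -0.1988, 0.4034]
ee_rot: [0.159, 0.975, 0.151, 0.044]
ft_force: [0.3, -0.4, -0.0]
grip_width: 0.997
grasp_force: 0.0
```

```bash
python3 s.py; python3 w.py .4 -.55 .35 .1 -.65 .35
```

```text
7.65 [-1.266 -0.499  1.339  1.532  0.191  1.608  1.339] [ 0.4806 -0.1988  0.4034]
tool x,y,z in world
 [[-0.946  0.323 -0.038]
 [ 0.296  0.904  0.309]
 [ 0.134  0.281 -0.95 ]]
[ 0.4  -0.55  0.35] dist 0.364 rows>= 6 tool/0.4: [-0.088 -0.894 -0.146]
[ 0.1  -0.65  0.35] dist 0.316 rows>= 6 tool/0.4: [ 0.628 -0.448 -0.171]
```

```bash
python3 w.py .75 -.35 .35
```

```text
[ 0.75 -0.35  0.35] dist 0.313 rows>= 6 tool/0.4: [-0.754 -0.183  0.111]
```

>>> {"api": "arm_command", "payload": {"series": "0 -0.126 -0.03 0.018 0;0 -0.126 -0.03 0.018 0;0 -0.126 -0.03 0.018 0;0 -0.126 -0.03 0.018 0;0 -0.126 -0.03 0.018 0;0 -0.126 -0.03 0.018 0;0 0 0 0 0;0 0 0 0 0;0 0 0 0 0;0 0 0 0 0"}}

```text
clock: 8.9
position: [0.5441, -0.2284, 0.4075]
ee_rot: [0.175, 0.969, 0.105, 0.14]
ft_force: [0.2, 0.6, -0.2]
grip_width: 0.997
grasp_force: 0.0
```

```bash
python3 s.py; python3 w.py .4 -.65 .35
```

```text
8.9 [-1.291 -0.499  1.339  1.532  0.303  1.415  1.308] [ 0.5441 -0.2284  0.4075]
tool x,y,z in world
 [[-0.899  0.369 -0.235]
 [ 0.31   0.916  0.254]
 [ 0.309  0.155 -0.938]]
[ 0.4  -0.65  0.35] dist 0.449 rows>= 8 tool/0.4: [-0.031 -1.114 -0.14 ]
```

```bash
python3 w.py .45 .3 .4 .15 .6 .35
```

```text
[0.45 0.3  0.4 ] dist 0.537 rows>= 9 tool/0.4: [0.703 1.133 0.15 ]
[0.15 0.6  0.35] dist 0.427 rows>= 7 tool/0.4: [0.98  0.423 0.002]
```

>>> {"api": "arm_command", "payload": {"series": "0 0.078 0.126 0.016 0;0 0.078 0.126 0.016 0;0 0.078 0.126 0.016 0;0 0.078 0.126 0.016 0;0 0.078 0.126 0.016 0;0 0.078 0.126 0.016 0;0 0.078 0.126 0.016 0;0 0.078 0.126 0.016 0;0 0.078 0.126 0.016 0;0 0.1 0.05 0 0"}}

```text
clock: 10.15
position: [0.4191, 0.3357, 0.397]
ee_rot: [0.174, 0.969, 0.105, 0.14]
ft_force: [0.5, -0.7, -0.1]
grip_width: 0.997
grasp_force: 0.0
```

```bash
python3 s.py; python3 w.py .1 .65 .35
```

```text
10.15 [-1.195 -0.173  0.31   1.73   0.203  1.256  0.302] [0.4191 0.3357 0.397 ]
tool x,y,z in world
 [[-0.9    0.367 -0.235]
 [ 0.308  0.917  0.252]
 [ 0.308  0.154 -0.939]]
[0.1  0.65 0.35] dist 0.45 rows>= 8 tool/0.4: [ 1.034  0.445 -0.015]
```

```bash
python3 w.py .69 .15 .33 .62 -.35 .33 .15 -.66 .33
```

```text
[0.69 0.15 0.33] dist 0.335 rows>= 6 tool/0.4: [-0.74  -0.259  0.295]
[ 0.62 -0.35  0.33] dist 0.505 rows>= 9 tool/0.4: [-0.301 -1.201 -0.246]
[ 0.15 -0.66  0.33] dist 0.563 rows>= 10 tool/0.4: [ 0.773 -1.073 -0.481]
```

>>> {"api": "arm_command", "payload": {"series": "0 -0.123 -0.043 0.049 0;0 -0.123 -0.043 0.049 0;0 -0.123 -0.043 0.049 0;0 -0.123 -0.043 0.049 0;0 -0.123 -0.043 0.049 0;0 -0.123 -0.043 0.049 0;0 -0.033 -0.133 -0.027 0;0 -0.033 -0.133 -0.027 0;0 -0.033 -0.133 -0.027 0;0 -0.033 -0.133 -0.027 0"}}

```text
clock: 11.4
position: [0.6578, -0.0748, 0.3297]
ee_rot: [0.175, 0.969, 0.105, 0.14]
ft_force: [0.4, 1.0, -0.4]
grip_width: 0.997
grasp_force: 0.0
```

```bash
python3 s.py; python3 w.py .62 -.35 .33 .15 -.66 .33
```

```text
11.4 [-0.544  0.227  0.819  1.549 -0.424  1.186  1.565] [ 0.6578 -0.0748  0.3297]
tool x,y,z in world
 [[-0.9    0.368 -0.235]
 [ 0.309  0.917  0.253]
 [ 0.308  0.155 -0.938]]
[ 0.62 -0.35  0.33] dist 0.278 rows>= 5 tool/0.4: [-0.168 -0.66  -0.137]
[ 0.15 -0.66  0.33] dist 0.563 rows>= 10 tool/0.4: [ 0.772 -1.074 -0.483]
```

```bash
python3 - <<'E'
from h import *
d=pickle.load(open("c0.pkl","rb"))
def proj(c,p):
    q=c["extrinsics"][:3]@np.r_[p,1];q=q*[1,-1,-1];q=c["intrinsics"]@q;return (q[:2]/q[2]).round(0)
for z in(.1,.2,.3): print(z,proj(d["scene"],[.6,-.55,z]),proj(d["scene"],[.6,-.65,z]),proj(d["top"],[.6,-.6,z]), proj(d["top"],[.5,.6,z]),proj(d["scene"],[.5,.6,z]))
E
python3 w.py .82 -.2 .36 .65 -.52 .4 .3 -.75 .4
```

```text
0.1 [ 86. 199.] [ 47. 197.] [600. 176.] [ 39. 217.] [561. 197.]
0.2 [ 73. 162.] [ 31. 161.] [630. 169.] [  7. 215.] [576. 160.]
0.3 [ 57. 121.] [ 13. 119.] [668. 161.] [-33. 211.] [592. 119.]
[ 0.82 -0.2   0.36] dist 0.207 rows>= 4 tool/0.4: [-0.498 -0.142  0.005]
[ 0.65 -0.52  0.4 ] dist 0.365 rows>= 6 tool/0.4: [ 0.064 -0.839 -0.349]
[ 0.3  -0.75  0.4 ] dist 0.419 rows>= 7 tool/0.4: [ 0.575 -0.798 -0.359]
```

>>> {"api": "arm_command", "payload": {"series": "0 -0.125 -0.035 0 0;0 -0.125 -0.035 0 0;0 -0.125 -0.035 0 0;0 -0.125 -0.035 0 0;0 0.01 -0.14 -0.058 0;0 0.01 -0.14 -0.058 0;0 0.01 -0.14 -0.058 0;0 0.01 -0.14 -0.058 0;0 0.01 -0.14 -0.058 0;0 0.01 -0.14 -0.058 0"}}

```text
clock: 12.65
position: [0.6517, -0.5202, 0.4023]
ee_rot: [0.175, 0.969, 0.106, 0.14]
ft_force: [1.0, -1.1, 0.2]
grip_width: 0.998
grasp_force: 0.0
```

```bash
python3 s.py; python3 w.py .3 -.75 .4
```

```text
12.65 [ 0.546  0.853  0.723  0.522 -0.901  1.776  2.024] [ 0.6517 -0.5202  0.4023]
tool x,y,z in world
 [[-0.9    0.368 -0.235]
 [ 0.309  0.917  0.254]
 [ 0.309  0.156 -0.938]]
[ 0.3  -0.75  0.4 ] dist 0.42 rows>= 7 tool/0.4: [ 0.581 -0.799 -0.356]
```

>>> {"api": "arm_command", "payload": {"series": "0 0.083 -0.114 -0.051 0;0 0.083 -0.114 -0.051 0;0 0.083 -0.114 -0.051 0;0 0.083 -0.114 -0.051 0;0 0.083 -0.114 -0.051 0;0 0.083 -0.114 -0.051 0;0 0.083 -0.114 -0.051 0;0 0 0 0 0.059;0 0 0 0 0.059;0 0 0 0 0.059"}}

```text
clock: 13.9
position: [0.3001, -0.7486, 0.3999]
ee_rot: [0.437, 0.882, 0.141, 0.105]
ft_force: [1.0, 0.4, 0.1]
grip_width: 0.997
grasp_force: 0.0
```

```bash
python3 s.py; python3 w.py .12 -.62 .45 .1 -.5 .75
```

```text
13.9 [ 1.206  1.013  0.696  0.187 -1.022  2.035  1.822] [ 0.3001 -0.7486  0.3999]
tool x,y,z in world
 [[-0.596  0.801 -0.063]
 [ 0.741  0.578  0.341]
 [ 0.309  0.156 -0.938]]
[ 0.12 -0.62  0.45] dist 0.227 rows>= 4 tool/0.4: [ 0.518 -0.105 -0.206]
[ 0.1  -0.5   0.75] dist 0.324 rows>= 6 tool/0.4: [ 0.223  0.392 -0.672]
```

```bash
python3 w.py -.13 -.74 .42 -.13 -.74 .82
```

```text
[-0.13 -0.74  0.42] dist 0.431 rows>= 7 tool/0.4: [ 0.655 -0.767 -0.376]
[-0.13 -0.74  0.82] dist 0.4 rows>= 7 tool/0.4: [-0.063  0.341 -0.938]
```

>>> {"api": "arm_command", "payload": {"series": "0 0.094 -0.11 -0.054 0;0 0.094 -0.11 -0.054 0;0 0.094 -0.11 -0.054 0;0 0.094 -0.11 -0.054 0;0 0.094 -0.11 -0.054 0;0 0.094 -0.11 -0.054 0;0 0.094 -0.11 -0.054 0;0 -0.01 0.05 -0.14 0;0 -0.01 0.05 -0.14 0;0 -0.01 0.05 -0.14 0"}}

```text
clock: 15.15
position: [-0.0556, -0.6733, 0.5145]
ee_rot: [0.444, 0.881, 0.095, 0.131]
ft_force: [-0.2, 0.6, 1.2]
grip_width: 0.999
grasp_force: 0.0
```

```bash
python3 s.py; python3 w.py -.13 -.7 1.0
```

```text
15.15 [ 1.822  0.62  -0.256  0.537 -0.193  2.058  2.158] [-0.0556 -0.6733  0.5145]
tool x,y,z in world
 [[-0.571  0.808 -0.146]
 [ 0.758  0.587  0.284]
 [ 0.315  0.051 -0.948]]
[-0.13 -0.7   1.  ] dist 0.492 rows>= 8 tool/0.4: [-0.125  0.164 -1.212]
```

>>> {"api": "arm_command", "payload": {"series": "0 -0.015 0.02 -0.15 0;0 -0.015 0.02 -0.15 0;0 -0.015 0.02 -0.15 0;0 -0.015 0.02 -0.15 0;0 -0.015 0.02 -0.15 0;0 -0.015 0.02 -0.15 0;0 -0.015 0.02 -0.15 0;0 -0.015 0.02 -0.15 0;0 -0.015 0.02 -0.15 0;0 -0.015 0.02 -0.15 0"}}

```text
clock: 16.4
position: [-0.0642, -0.4827, 0.7805]
ee_rot: [0.464, 0.848, -0.079, 0.244]
ft_force: [-1.0, -0.2, 0.2]
grip_width: 0.999
grasp_force: 0.0
```

```bash
python3 s.py
```

```text
16.4 [ 2.45   0.24  -0.949  0.543 -0.167  2.058  2.014] [-0.0642 -0.4827  0.7805]
tool x,y,z in world
 [[-0.45   0.748 -0.488]
 [ 0.825  0.557  0.093]
 [ 0.341 -0.36  -0.868]]
```

>>> {"api": "arm_command", "payload": {"series": "0 -0.1 0 -0.11 0;0 -0.1 0 -0.11 0;0 -0.1 0 -0.11 0;0 -0.1 0 -0.11 0;0 -0.1 0 -0.11 0;0 -0.1 0 -0.11 0;0 -0.1 0 -0.11 0;0 -0.1 0 -0.11 0;0 -0.1 0 -0.11 0;0 -0.1 0 -0.11 0"}}

```text
clock: 17.65
position: [0.0035, -0.4462, 0.9447]
ee_rot: [0.46, 0.787, -0.207, 0.356]
ft_force: [70.0, 18.4, 16.9]
grip_width: 1.001
grasp_force: 0.0
```

```bash
python3 s.py
```

```text
17.65 [ 1.653  0.226  0.845  0.161 -1.268  2.058  1.894] [ 0.0035 -0.4462  0.9447]
tool x,y,z in world
 [[-0.324  0.576 -0.751]
 [ 0.871  0.491  0.001]
 [ 0.369 -0.654 -0.661]]
```

>>> {"api": "arm_command", "payload": {"series": "0 0 0 0 0;0 0 0 -0.07 0;0 0 0 -0.07 0;0 0 0 -0.07 0;0 0 0 -0.07 0;0 0 0 -0.07 0;0 0 0 -0.07 0;0 0 0 -0.07 0;0 0 0 -0.07 0;0 0 0 -0.07 0"}}

```text
clock: 18.9
position: [-0.0567, -0.3116, 1.0074]
ee_rot: [0.444, 0.749, -0.263, 0.416]
ft_force: [-66.0, 9.1, -7.9]
grip_width: 0.997
grasp_force: 0.0
```

```bash
python3 s.py
```

```text
18.9 [ 2.601  0.118 -0.078  0.161 -1.267  2.058  1.915] [-0.0567 -0.3116  1.0074]
tool x,y,z in world
 [[-0.26   0.446 -0.857]
 [ 0.884  0.468 -0.025]
 [ 0.39  -0.763 -0.515]]
```

```bash
python3 w.py 0 -.72 .65 .45 -.62 .5 .75 -.25 .4 .62 -.02 .35 .5 0 .25
```

```text
[ 0.   -0.72  0.65] dist 0.546 rows>= 9 tool/0.4: [ 0.274 -0.33   1.295]
[ 0.45 -0.62  0.5 ] dist 0.485 rows>= 8 tool/0.4: [0.14  1.12  0.441]
[ 0.75 -0.25  0.4 ] dist 0.487 rows>= 8 tool/0.4: [ 0.432  1.101 -0.285]
[ 0.62 -0.02  0.35] dist 0.269 rows>= 5 tool/0.4: [ 0.448 -0.015 -0.501]
[0.5  0.   0.25] dist 0.157 rows>= 3 tool/0.4: [ 0.314 -0.236 -0.026]
```

>>> {"api": "arm_command", "payload": {"series": "0 0.027 -0.033 0.13 0;0 0.027 -0.033 0.13 0;0 0.027 -0.033 0.13 0;0 0.027 -0.033 0.13 0;0 0.027 -0.033 0.13 0;0 0.027 -0.033 0.13 0;0 0.027 -0.033 0.13 0;0 0.027 -0.033 0.13 0;0 0.027 -0.033 0.13 0;0 0.027 -0.033 0.13 0"}}

```text
clock: 20.15
position: [-0.0003, -0.7116, 0.6702]
ee_rot: [0.445, 0.746, -0.263, 0.42]
ft_force: [-0.6, 0.0, 0.3]
grip_width: 1.001
grasp_force: 0.0
```

```bash
python3 s.py; python3 w.py .45 -.62 .5
```

```text
20.15 [ 2.286  0.042 -0.563  1.268 -0.623  1.005  2.333] [-3.000e-04 -7.116e-01  6.702e-01]
tool x,y,z in world
 [[-0.251  0.443 -0.861]
 [ 0.885  0.465 -0.019]
 [ 0.392 -0.767 -0.509]]
[ 0.45 -0.62  0.5 ] dist 0.49 rows>= 8 tool/0.4: [0.185 1.111 0.482]
```

>>> {"api": "arm_command", "payload": {"series": "0 0.0185 0.111 0.048 0;0 0.0185 0.111 0.048 0;0 0.0185 0.111 0.048 0;0 0.0185 0.111 0.048 0;0 0.0185 0.111 0.048 0;0 0.0185 0.111 0.048 0;0 0.0185 0.111 0.048 0;0 0.0185 0.111 0.048 0;0 0.0185 0.111 0.048 0;0 0.0185 0.111 0.048 0"}}

```text
clock: 21.4
position: [0.4091, -0.625, 0.505]
ee_rot: [0.448, 0.753, -0.259, 0.408]
ft_force: [-1.4, -0.8, 0.3]
grip_width: 1.002
grasp_force: 0.0
```

```bash
python3 s.py; python3 w.py .75 -.25 .4  .62 -.02 .35
```

```text
21.4 [ 2.217  0.063 -1.403  1.615  0.523  0.577  1.047] [ 0.4091 -0.625   0.505 ]
tool x,y,z in world
 [[-0.266  0.463 -0.845]
 [ 0.885  0.465 -0.024]
 [ 0.382 -0.755 -0.533]]
[ 0.75 -0.25  0.4 ] dist 0.518 rows>= 9 tool/0.4: [ 0.429  1.197 -0.242]
[ 0.62 -0.02  0.35] dist 0.269 rows>= 5 tool/0.4: [ 0.458 -0.017 -0.491]
```

```bash
python3 w.py .38 -.98 .45 .75 -.8 .43 .92 -.4 .42 .85 -.15 .4 .62 -.02 .35
```

```text
[ 0.38 -0.98  0.45] dist 0.36 rows>= 6 tool/0.4: [-0.275 -0.474  0.715]
[ 0.75 -0.8   0.43] dist 0.412 rows>= 7 tool/0.4: [0.004 1.029 0.041]
[ 0.92 -0.4   0.42] dist 0.435 rows>= 7 tool/0.4: [ 0.371  0.842 -0.579]
[ 0.85 -0.15  0.4 ] dist 0.26 rows>= 5 tool/0.4: [ 0.378  0.137 -0.512]
[ 0.62 -0.02  0.35] dist 0.269 rows>= 5 tool/0.4: [ 0.409 -0.355 -0.398]
```

>>> {"api": "arm_command", "payload": {"series": "0 -0.045 -0.08 0.12 0;0 -0.045 -0.08 0.12 0;0 -0.045 -0.08 0.12 0;0 -0.045 -0.08 0.12 0;0 -0.045 -0.08 0.12 0;0 -0.045 -0.08 0.12 0;0 0 0.13 0.005 0;0 0 0.13 0.005 0;0 0 0.13 0.005 0;0 0 0.13 0.005 0"}}

```text
clock: 22.65
position: [0.5657, -0.8765, 0.4422]
ee_rot: [0.448, 0.753, -0.256, 0.408]
ft_force: [-0.5, -1.2, 0.2]
grip_width: 1.0
grasp_force: 0.0
```

```bash
python3 s.py; python3 w.py .75 -.8 .43 .92 -.4 .42 .85 -.15 .4 .62 -.02 .35
```

```text
22.65 [ 1.315  0.828 -0.968  0.843  1.186  0.825  0.965] [ 0.5657 -0.8765  0.4422]
tool x,y,z in world
 [[-0.265  0.465 -0.845]
 [ 0.884  0.468 -0.02 ]
 [ 0.386 -0.752 -0.535]]
[ 0.75 -0.8   0.43] dist 0.2 rows>= 4 tool/0.4: [-0.008  0.497  0.05 ]
[ 0.92 -0.4   0.42] dist 0.435 rows>= 7 tool/0.4: [ 0.373  0.844 -0.574]
[ 0.85 -0.15  0.4 ] dist 0.26 rows>= 5 tool/0.4: [ 0.379  0.139 -0.51 ]
[ 0.62 -0.02  0.35] dist 0.269 rows>= 5 tool/0.4: [ 0.409 -0.354 -0.399]
```

Good, j1 is unwinding.

>>> {"api": "arm_command", "payload": {"series": "0 -0.002 0.125 0.012 0;0 -0.002 0.125 0.012 0;0 -0.002 0.125 0.012 0;0 -0.002 0.125 0.012 0;0 0.053 0.12 -0.082 0;0 0.053 0.12 -0.082 0;0 0.053 0.12 -0.082 0;0 0.053 0.12 -0.082 0;0 0.053 0.12 -0.082 0;0 0.053 0.12 -0.082 0"}}

```text
clock: 23.9
position: [0.8949, -0.4564, 0.4193]
ee_rot: [0.448, 0.754, -0.256, 0.407]
ft_force: [1.5, -0.2, -0.1]
grip_width: 0.998
grasp_force: 0.0
```

```bash
python3 s.py; python3 w.py .92 -.4 .42 .85 -.15 .4 .62 -.02 .35
```

```text
23.9 [ 0.523  0.855 -0.786  0.761  1.48   1.233  0.394] [ 0.8949 -0.4564  0.4193]
tool x,y,z in world
 [[-0.268  0.466 -0.843]
 [ 0.884  0.468 -0.023]
 [ 0.384 -0.751 -0.537]]
[ 0.92 -0.4   0.42] dist 0.062 rows>= 1 tool/0.4: [ 0.047  0.121 -0.083]
[ 0.85 -0.15  0.4 ] dist 0.26 rows>= 5 tool/0.4: [ 0.38   0.139 -0.51 ]
[ 0.62 -0.02  0.35] dist 0.269 rows>= 5 tool/0.4: [ 0.411 -0.353 -0.398]
```

>>> {"api": "arm_command", "payload": {"series": "0 0.07 0.052 -0.11 0;0 0.07 0.052 -0.11 0;0 0.07 0.052 -0.11 0;0 0.07 0.052 -0.11 0;0 0.07 0.052 -0.11 0;0 0.08 -0.068 -0.08 0;0 0.08 -0.068 -0.08 0;0 0.08 -0.068 -0.08 0;0 0.08 -0.068 -0.08 0;0 0.08 -0.068 -0.08 0"}}

```text
clock: 25.15
position: [0.6381, -0.0463, 0.3697]
ee_rot: [0.447, 0.754, -0.258, 0.407]
ft_force: [0.9, 0.7, 0.2]
grip_width: 1.0
grasp_force: 0.0
```

```bash
python3 s.py; python3 w.py .486 -.011 .2 .490 -.023 .07 .501 -.3 .28
python3 - <<'E'
from h import *
from workcell import viewer
c=viewer.camera("wrist");pickle.dump(c,open("w1.pkl","wb"));cv2.imwrite("pics/w1.png",c["pixels"][:,:,::-1])
E
```

```text
25.15 [ 0.388  0.342 -1.004  1.664  1.273  1.588 -0.304] [ 0.6381 -0.0463  0.3697]
tool x,y,z in world
 [[-0.27   0.464 -0.844]
 [ 0.883  0.469 -0.025]
 [ 0.384 -0.752 -0.536]]
[ 0.486 -0.011  0.2  ] dist 0.231 rows>= 4 tool/0.4: [ 0.502 -0.284  0.015]
[ 0.49  -0.023  0.07 ] dist 0.131 rows>= 3 tool/0.4: [0.258 0.003 0.201]
[ 0.501 -0.3    0.28 ] dist 0.348 rows>= 6 tool/0.4: [-0.772 -0.313  0.25 ]
```

View pics/w1.png

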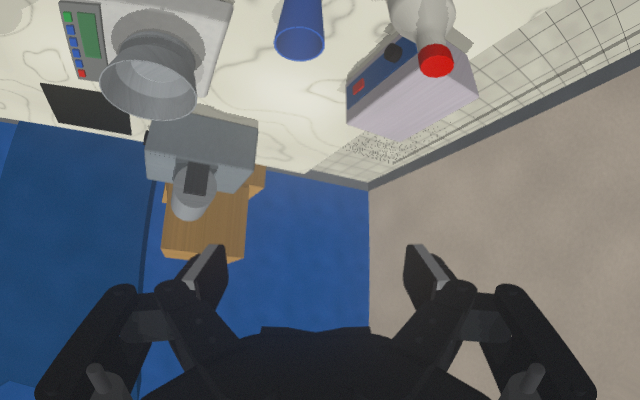

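The wrist view is upside-down relative to the world: the bowl is at (150,85), a spare blue cup at (300,30) and the bottle at (435,50). The camera sits on the underside of the gripper, so I'll check its offset from the TCP.

Run:
```python
from h import *
from workcell import manip
from scipy.spatial.transform import Rotation as R
c=pickle.load(open("w1.pkl","rb"));E=c["extrinsics"];p=-E[:3,:3].T@E[:3,3]
o=manip.get_obs();print(p.round(3),(R.from_quat(o["ee_rot"]).as_matrix().T@(p-o["position"])).round(3))
d=pickle.load(open("c0.pkl","rb"))["top"]
# refine blue cup: fit blue mask circle at rim
h=cv2.cvtColor(d["pixels"],cv2.COLOR_RGB2HSV)
m=cv2.inRange(h,(105,120,40),(130,255,255))[195:255,300:362]
cs=max(cv2.findContours(m,0,1)[0],key=cv2.contourArea);(u,v),r=cv2.minEnclosingCircle(cs);print(u+300,v+195,r,back(d,u+300,v+195,.09))
```

```text
[0.573 0.078 0.379] [ 0.063  0.002 -0.118]
330.2659568786621 225.20212745666504 14.249584197998047 [ 0.48933232 -0.01707816  0.09      ]
```

```bash
python3 w.py .4905 -.0205 .19 .4905 -.0205 .07
```

```text
[ 0.4905 -0.0205  0.19  ] dist 0.23 rows>= 4 tool/0.4: [ 0.499 -0.28   0.062]
[ 0.4905 -0.0205  0.07  ] dist 0.12 rows>= 2 tool/0.4: [0.253 0.008 0.161]
```

>>> {"api": "arm_command", "payload": {"series": "0 0.1 -0.056 0.0124 0;0 0.1 -0.056 0.0124 0;0 0.1 -0.056 0.0124 0;0 0.1 -0.056 0.0124 0;0 0.1 -0.056 0.0124 0;0 0 0 0 0;0 0.05 0.0016 0.032 0;0 0.05 0.0016 0.032 0;0 0 0 0 0;0 0 0 0 0"}}

```text
clock: 26.45
position: [0.4975, -0.027, 0.145]
ee_rot: [0.448, 0.753, -0.258, 0.408]
ft_force: [0.6, -0.0, 0.4]
grip_width: 1.001
grasp_force: 0.0
```

```bash
python3 s.py; python3 w.py .4905 -.0205 .07
python3 - <<'E'
from h import *
from workcell import viewer
for n in("top",): 
    c=viewer.camera(n);cv2.imwrite("pics/t2.png",cv2.resize(c["pixels"][110:310,200:440,::-1],None,fx=3,fy=3))
E
```

```text
26.45 [ 0.281  0.45  -0.999  2.142  1.313  1.542 -0.886] [ 0.4975 -0.027   0.145 ]
tool x,y,z in world
 [[-0.267  0.463 -0.845]
 [ 0.884  0.466 -0.024]
 [ 0.383 -0.754 -0.534]]
[ 0.4905 -0.0205  0.07  ] dist 0.076 rows>= 2 tool/0.4: [ 0.171 -0.004  0.081]
```

View pics/t2.png

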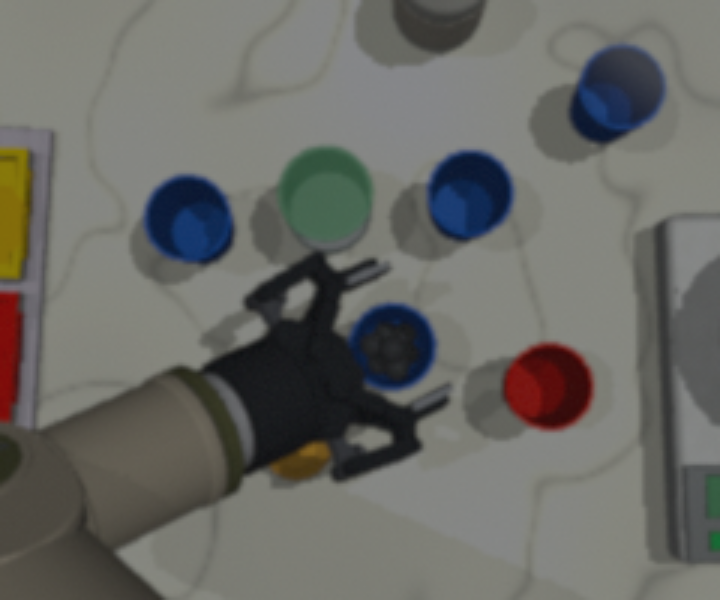

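>>> {"api": "arm_command", "payload": {"series": "0 0.057 -0.0013 0.027 0;0 0.057 -0.0013 0.027 0;0 0.057 -0.0013 0.027 0;0 0 0 0 0;0 0 0 0 0;1 0 0 0 0;1 0 0 0 0;1 0 0 0 0;1 0 0 0 0;1 0 0 0 0", "newtons": 50}}

```text
clock: 27.75
position: [0.4905, -0.0211, 0.0706]
ee_rot: [0.448, 0.752, -0.258, 0.409]
ft_force: [-1.5, 2.1, 6.0]
grip_width: 0.724
grasp_force: 52.5
```

```bash
python3 s.py; python3 w.py .4905 -.0205 .20 .43 -.25 .3
```

```text
27.75 [ 0.181  0.629 -0.913  2.162  1.415  1.572 -1.061] [ 0.4905 -0.0211  0.0706]
tool x,y,z in world
 [[-0.265  0.462 -0.846]
 [ 0.885  0.466 -0.023]
 [ 0.384 -0.755 -0.532]]
[ 0.4905 -0.0205  0.2   ] dist 0.129 rows>= 3 tool/0.4: [-0.273 -0.007 -0.173]
[ 0.43 -0.25  0.3 ] dist 0.258 rows>= 5 tool/0.4: [-0.437 -0.407  0.242]
```

```bash
python3 w.py .4905 -.0205 .23 .504 -.342 .23
```

```text
[ 0.4905 -0.0205  0.23  ] dist 0.159 rows>= 3 tool/0.4: [-0.337 -0.008 -0.213]
[ 0.504 -0.342  0.23 ] dist 0.322 rows>= 6 tool/0.4: [-0.38  -0.345  0.62 ]
```

>>> {"api": "arm_command", "payload": {"series": "1 -0.084 -0.002 -0.053 0;1 -0.084 -0.002 -0.053 0;1 -0.084 -0.002 -0.053 0;1 -0.084 -0.002 -0.053 0;1 -0.063 -0.057 0.103 0;1 -0.063 -0.057 0.103 0;1 -0.063 -0.057 0.103 0;1 -0.063 -0.057 0.103 0;1 -0.063 -0.057 0.103 0;1 -0.063 -0.057 0.103 0"}}

```text
clock: 29.0
position: [0.5036, -0.3427, 0.2278]
ee_rot: [0.447, 0.753, -0.259, 0.408]
ft_force: [1.5, 0.1, -2.0]
grip_width: 0.72
grasp_force: 55.1
```

```bash
python3 s.py; python3 w.py .504 -.342 .23
python3 - <<'E'
from h import *
from workcell import viewer
for n in("scene",): 
    c=viewer.camera(n);pickle.dump(c,open("s3.pkl","wb"));cv2.imwrite("pics/s3.png",cv2.resize(c["pixels"][100:300,100:400,::-1],None,fx=2,fy=2))
E
```

```text
29.0 [ 0.91   0.065 -0.775  2.196  1.443  0.812 -0.398] [ 0.5036 -0.3427  0.2278]
tool x,y,z in world
 [[-0.267  0.462 -0.846]
 [ 0.885  0.466 -0.025]
 [ 0.382 -0.755 -0.533]]
[ 0.504 -0.342  0.23 ] dist 0.002 rows>= 1 tool/0.4: [-0.004  0.002 -0.004]
```

View pics/s3.png

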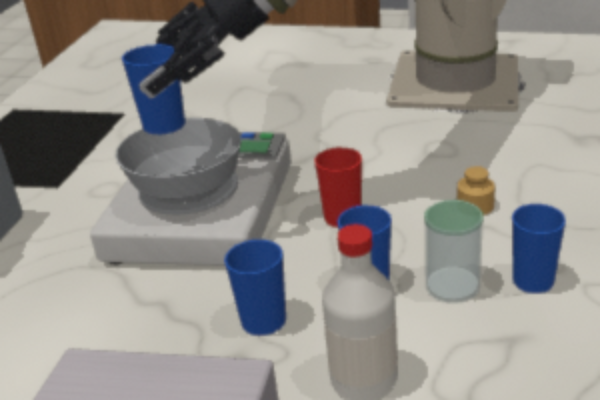

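>>> {"api": "arm_command", "payload": {"series": "1 0 0 0 -0.055;1 0 0 0 -0.055;1 0 0 0 -0.055;1 0 0 0 -0.055;1 0 0 0 -0.055;1 0 0 0 -0.055;1 0 0 0 -0.055;1 0 0 0 -0.055;1 0 0 0 -0.055;1 0 0 0 -0.055"}}

```text
clock: 30.3
position: [0.5038, -0.3409, 0.2272]
ee_rot: [-0.284, 0.828, -0.478, 0.066]
ft_force: [0.3, 0.5, -2.9]
grip_width: 0.716
grasp_force: 56.3
```

```bash
python3 s.py; python3 w.py .504 -.345 .178
```

```text
30.3 [ 0.907  0.065 -0.776  2.196  1.44   0.815  1.334] [ 0.5038 -0.3409  0.2272]
tool x,y,z in world
 [[-0.83  -0.534  0.162]
 [-0.407  0.381 -0.83 ]
 [ 0.382 -0.754 -0.534]]
[ 0.504 -0.345  0.178] dist 0.049 rows>= 1 tool/0.4: [-0.015  0.098  0.074]
```

>>> {"api": "arm_command", "payload": {"series": "1 -0.005 0.033 0.025 0;1 -0.005 0.033 0.025 0;1 -0.005 0.033 0.025 0;1 0 0 0 -0.03;1 0 0 0 -0.03;1 0 0 0 -0.04;1 0 0 0 -0.05;1 0 0 0 -0.055;1 0 0 0 -0.055;1 0 0 0 -0.055"}}

```text
clock: 31.55
position: [0.5045, -0.3453, 0.1777]
ee_rot: [0.643, -0.594, 0.453, 0.169]
ft_force: [0.8, -1.4, -1.0]
grip_width: 0.722
grasp_force: 56.1
```

>>> {"api": "arm_command", "payload": {"series": "1 0 0 0 -0.03;1 0 0 0 -0.02;1 0 0 0 0;1 0 0 0 0;1 0 0 0 0;1 0 0 0 0;1 0 0 0 0;1 0 0 0 0;1 0 0 0 0;1 0 0 0 0"}}

```text
clock: 32.8
position: [0.5047, -0.3455, 0.1775]
ee_rot: [0.686, -0.544, 0.439, 0.202]
ft_force: [-0.3, -0.8, -1.1]
grip_width: 0.72
grasp_force: 56.1
```

```bash
python3 s.py
python3 - <<'E'
from h import *
from workcell import viewer
c=viewer.camera("scene");t=viewer.camera("top")
a=cv2.resize(c["pixels"][80:280,100:300,::-1],None,fx=2,fy=2);b=cv2.resize(t["pixels"][110:310,380:580,::-1],None,fx=2,fy=2)
cv2.imwrite("pics/s4.png",np.hstack([a,b]))
E
```

```text
32.8 [ 0.858  0.183 -0.738  2.227  1.606  0.863  2.309] [ 0.5047 -0.3455  0.1775]
tool x,y,z in world
 [[ 0.024 -0.569  0.822]
 [-0.924 -0.327 -0.199]
 [ 0.382 -0.755 -0.533]]
```

View pics/s4.png

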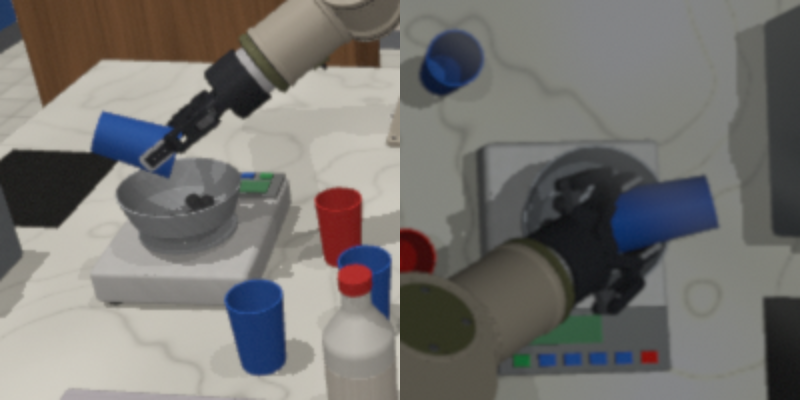

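The left half shows the cup inverted over the bowl at (140,145) with dark balls in the bowl at (200,200). The right half shows nothing spilled on the balance or bench. I'll raise the cup, turn it back upright, and refine the bay position.

>>> {"api": "arm_command", "payload": {"series": "1 0.062 -0.015 -0.04 0;1 0.062 -0.015 -0.04 0;1 0 0 0 0.057;1 0 0 0 0.057;1 0 0 0 0.057;1 0 0 0 0.057;1 0 0 0 0.057;1 0 0 0 0.057;1 0 0 0 0.057;1 0 0 0 0.057"}}

```text
clock: 34.15
position: [0.5047, -0.3456, 0.2377]
ee_rot: [-0.158, 0.861, -0.463, 0.137]
ft_force: [0.3, -0.3, -1.3]
grip_width: 0.722
grasp_force: 56.1
```

>>> {"api": "arm_command", "payload": {"series": "1 0 0 0 0.057;1 0 0 0 0.057;1 0 0 0 0.057;1 0 0 0 0.057;1 0 0 0 0.057;1 0 0 0 0.057;1 0 0 0 0.057;1 0 0 0 0.057;1 0 0 0 0.003;1 0 0 0 0"}}

```text
clock: 35.4
position: [0.5048, -0.3456, 0.2378]
ee_rot: [0.446, 0.753, -0.26, 0.407]
ft_force: [0.0, -0.1, -0.5]
grip_width: 0.72
grasp_force: 56.0
```

```bash
python3 s.py; python3 w.py .53 -.1 .25 .42 .32 .25 .371 .32 .2
python3 - <<'E'
from h import *
from workcell import viewer
d=pickle.load(open("c0.pkl","rb"))["top"]
h=cv2.cvtColor(d["pixels"],cv2.COLOR_RGB2HSV)
for lo,hi in(((100,150,90),(125,255,255)),((0,150,90),(8,255,255))):
    m=cv2.inRange(h,lo,hi);m[:,:140]=0;m[:,225:]=0
    cs=max(cv2.findContours(m,0,1)[0],key=cv2.contourArea);r=cv2.minAreaRect(cs)
    print(r,[back(d,*q,.034)[:2].round(3) for q in cv2.boxPoints(r)],back(d,*r[0],.034).round(3))
t=viewer.camera("top");s=viewer.camera("scene")
cv2.imwrite("pics/s5.png",np.vstack([cv2.resize(t["pixels"][100:320,400:600,::-1],None,fx=2,fy=2)[:300],np.zeros((1,400,3),np.uint8)]) if 0 else np.hstack([cv2.resize(t["pixels"][130:310,410:550,::-1],None,fx=2.5,fy=2.5),cv2.resize(s["pixels"][60:240,110:270,::-1],None,fx=2.5,fy=2.5)]))
E
```

```text
35.4 [ 0.895  0.046 -0.749  2.184  1.411  0.799 -0.357] [ 0.5048 -0.3456  0.2378]
tool x,y,z in world
 [[-0.27   0.461 -0.845]
 [ 0.884  0.467 -0.028]
 [ 0.382 -0.755 -0.533]]
[ 0.53 -0.1   0.25] dist 0.247 rows>= 4 tool/0.4: [ 0.24   0.342 -0.455]
[0.42 0.32 0.25] dist 0.434 rows>= 7 tool/0.4: [ 0.558  0.248 -0.897]
[0.371 0.32  0.2  ] dist 0.07 rows>= 2 tool/0.4: [ 0.139 -0.105  0.02 ]
((178.88125610351562, 276.9943542480469), (44.47342300415039, 44.04533004760742), 2.7263107299804688) [array([0.326, 0.369]), array([0.423, 0.369]), array([0.419, 0.269]), array([0.322, 0.271])] [0.372 0.32  0.034]
((182.6022186279297, 228.04591369628906), (44.58631134033203, 43.00435256958008), 2.385944128036499) [array([0.435, 0.366]), array([0.532, 0.366]), array([0.529, 0.265]), array([0.432, 0.266])] [0.482 0.315 0.034]
```

View pics/s5.png

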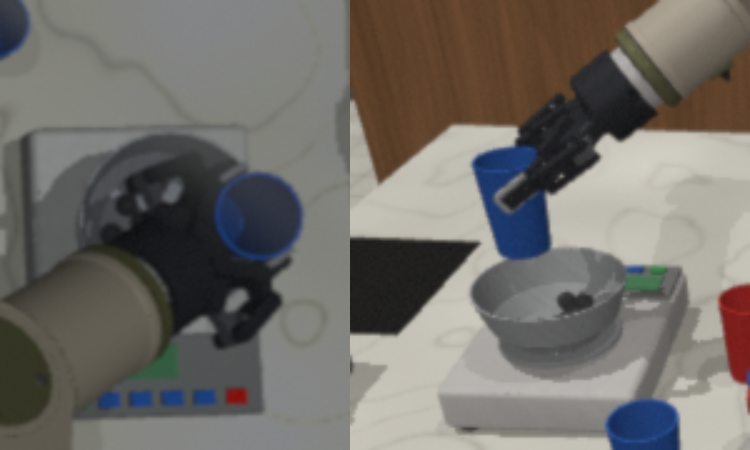

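The cup is empty and upright in the grip, with the balls in the bowl at (115,205). The bay centre is at (0.372, 0.320).

>>> {"api": "arm_command", "payload": {"series": "1 0.048 0.068 -0.091 0;1 0.048 0.068 -0.091 0;1 0.048 0.068 -0.091 0;1 0.048 0.068 -0.091 0;1 0.048 0.068 -0.091 0;1 0.07 0.031 -0.112 0;1 0.07 0.031 -0.112 0;1 0.07 0.031 -0.112 0;1 0.07 0.031 -0.112 0;1 0.07 0.031 -0.112 0"}}

```text
clock: 36.75
position: [0.4614, 0.1635, 0.2498]
ee_rot: [0.447, 0.753, -0.259, 0.407]
ft_force: [0.9, 0.5, -1.0]
grip_width: 0.719
grasp_force: 56.1
```

```bash
python3 s.py; python3 w.py .42 .32 .25 .373 .317 .19
```

```text
36.75 [-0.048  0.514 -1.113  1.84   1.127  1.928 -0.882] [0.4614 0.1635 0.2498]
tool x,y,z in world
 [[-0.268  0.462 -0.845]
 [ 0.885  0.466 -0.026]
 [ 0.382 -0.755 -0.533]]
[0.42 0.32 0.25] dist 0.162 rows>= 3 tool/0.4: [ 0.208  0.091 -0.335]
[0.373 0.317 0.19 ] dist 0.076 rows>= 2 tool/0.4: [ 0.155 -0.103  0.041]
```

>>> {"api": "arm_command", "payload": {"series": "1 0.05 0.022 -0.082 0;1 0.05 0.022 -0.082 0;1 0.05 0.022 -0.082 0;1 0.05 0.022 -0.082 0;1 0 0 0 0;1 0 0 0 0;1 0 0 0 0;1 0 0 0 0;1 0 0 0 0;1 0 0 0 0"}}

```text
clock: 38.0
position: [0.4216, 0.3142, 0.2514]
ee_rot: [0.448, 0.753, -0.259, 0.408]
ft_force: [0.5, -0.5, -1.3]
grip_width: 0.721
grasp_force: 56.0
```

```bash
python3 s.py; python3 w.py .373 .317 .2 .373 .317 .09
```

```text
38.0 [-0.532  0.624 -0.85   1.568  1.023  2.047 -0.959] [0.4216 0.3142 0.2514]
tool x,y,z in world
 [[-0.267  0.463 -0.845]
 [ 0.885  0.465 -0.025]
 [ 0.382 -0.755 -0.533]]
[0.373 0.317 0.2  ] dist 0.071 rows>= 2 tool/0.4: [ 0.144 -0.101  0.017]
[0.373 0.317 0.09 ] dist 0.11 rows>= 2 tool/0.4: [0.233 0.007 0.147]
```

>>> {"api": "arm_command", "payload": {"series": "1 0.048 -0.034 0.006 0;1 0.048 -0.034 0.006 0;1 0.048 -0.034 0.006 0;1 0 0 0 0;1 0.039 0.001 0.024 0;1 0.039 0.001 0.024 0;1 0.039 0.001 0.024 0;1 0 0 0 0;1 0 0 0 0;1 0 0 0 0"}}

```text
clock: 39.25
position: [0.3724, 0.3174, 0.1454]
ee_rot: [0.448, 0.753, -0.258, 0.408]
ft_force: [-0.1, -0.4, -0.2]
grip_width: 0.719
grasp_force: 56.0
```

```bash
python3 s.py; python3 w.py .373 .317 .092
```

```text
39.25 [-0.599  0.742 -0.837  1.677  0.985  1.964 -1.188] [0.3724 0.3174 0.1454]
tool x,y,z in world
 [[-0.266  0.463 -0.845]
 [ 0.885  0.465 -0.024]
 [ 0.382 -0.754 -0.534]]
[0.373 0.317 0.092] dist 0.053 rows>= 1 tool/0.4: [0.112 0.004 0.073]
```

>>> {"api": "arm_command", "payload": {"series": "1 0.028 0.001 0.018 0;1 0.028 0.001 0.018 0;1 0.028 0.001 0.018 0;1 0.028 0.001 0.018 0;1 0 0 0 0;1 0 0 0 0;1 0.0015 0 0.001 0;1 0.0015 0 0.001 0;1 0.0015 0 0.001 0;1 0 0 0 0"}}

```text
clock: 40.5
position: [0.3728, 0.3168, 0.0895]
ee_rot: [0.448, 0.753, -0.259, 0.408]
ft_force: [-0.0, -0.3, -0.1]
grip_width: 0.72
grasp_force: 56.0
```

```bash
python3 s.py;python3 w.py .373 .317 .088
python3 - <<'E'
from h import *
from workcell import viewer
t=viewer.camera("top");s=viewer.camera("scene")
cv2.imwrite("pics/s6.png",np.hstack([cv2.resize(t["pixels"][150:330,130:270,::-1],None,fx=2.5,fy=2.5),cv2.resize(s["pixels"][110:290,370:530,::-1],None,fx=2.5,fy=2.5)]))
E
```

```text
40.5 [-0.62   0.827 -0.804  1.687  1.015  1.911 -1.252] [0.3728 0.3168 0.0895]
tool x,y,z in world
 [[-0.267  0.463 -0.845]
 [ 0.885  0.465 -0.025]
 [ 0.382 -0.755 -0.533]]
[0.373 0.317 0.088] dist 0.002 rows>= 1 tool/0.4: [0.003 0.001 0.002]
```

View pics/s6.png

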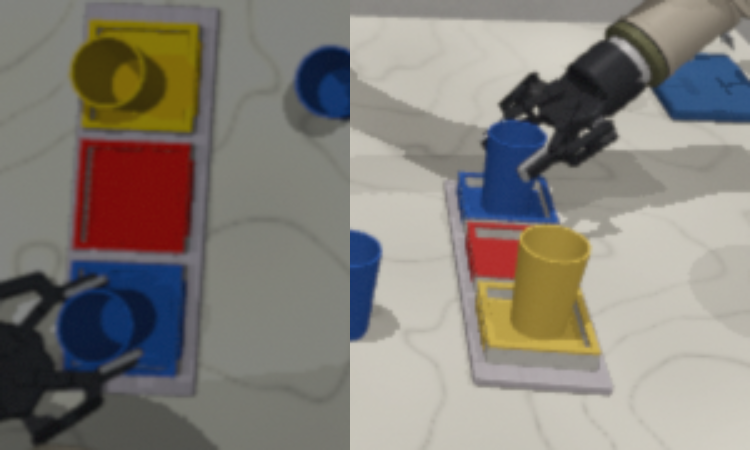

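The cup is centred over the blue bay (top (95,325), scene (515,165)) with no contact yet. I'll lower it the last bit.

>>> {"api": "arm_command", "payload": {"series": "1 0.003 0 0.002 0;1 0.003 0 0.002 0;1 0 0 0 0;1 0 0 0 0;1 0 0 0 0;1 0 0 0 0;1 0 0 0 0;1 0 0 0 0;1 0 0 0 0;1 0 0 0 0"}}

```text
clock: 41.85
position: [0.373, 0.3166, 0.0885]
ee_rot: [0.448, 0.752, -0.259, 0.409]
ft_force: [-1.6, -0.6, 13.9]
grip_width: 0.714
grasp_force: 55.1
```

>>> {"api": "arm_command", "payload": {"series": "1 -0.001 0 -0.0007 0;1 0 0 0 0;0.1 0 0 0 0;0 0 0 0 0;0 0 0 0 0;0 0 0 0 0;0 0 0 -0.05 0;0 0 0 -0.08 0;0 0 0 -0.08 0;0 0 0 -0.08 0"}}

```text
clock: 43.1
position: [0.3271, 0.4059, 0.1498]
ee_rot: [0.447, 0.753, -0.259, 0.407]
ft_force: [0.4, 0.2, -0.8]
grip_width: 1.0
grasp_force: 0.0
```

```bash
python3 s.py
python3 - <<'E'
from h import *
from workcell import viewer
t=viewer.camera("top");s=viewer.camera("scene")
a=cv2.resize(t["pixels"][130:310,130:520,::-1],None,fx=2,fy=2)
b=cv2.resize(s["pixels"][110:270,140:530,::-1],None,fx=2,fy=1.6)
cv2.imwrite("pics/s7.png",np.vstack([a,b[:,:780]])[:600])
E
```

```text
43.1 [-0.824  0.817 -0.747  1.481  0.918  2.039 -1.204] [0.3271 0.4059 0.1498]
tool x,y,z in world
 [[-0.268  0.463 -0.845]
 [ 0.884  0.466 -0.025]
 [ 0.382 -0.754 -0.534]]
```

View pics/s7.png

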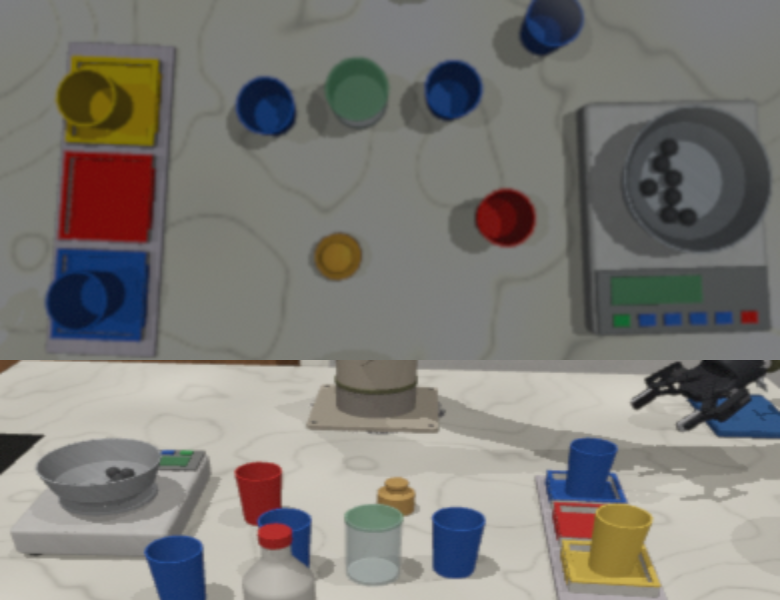

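All seven balls are in the bowl, around (668,185). The cup stands upright in the blue bay at (80,295), the other items are where they were, and the gripper is clear.

```bash
python3 -c "
from workcell import manip
print(manip.hand_in())"
```

```text
the job is handed in; nothing more can be done
None
```

I poured all seven balls into the bowl, which is still on the pan, stood the empty blue cup upright in the blue bay with the other items unmoved, and handed the job in at about 43 s; no verdict came back, wrist force read up to about 73 N, and joint 1 read 2.601 rad (limit 2.6) once.

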